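# Strip a pile of brake-lathe adapters back into their storage inserts

## Task

The adapters from the last brake job are piled on the lathe's bench. Take the pile apart from the top and put each one away in the storage insert cut for it, the same way up as it stands now: the hexagon nut in the hexagonal pocket, the cone in the smaller plain round pocket, the spacer ring over the core, and the bell clamp in the larger plain round pocket. Each must lie flat on its pocket's floor; lower them in rather than dropping them, and leave the oil bottle and the tool block where they are.

Things in the scene. Friction and masses are not known exactly. Their poses are not given: they have to be found in the camera images.
- arbor_nut: Big hexagon nut of dark steel, 46 mm across flats, 53 mm across corners, 26 mm high, 0.18 to 0.25 kg, bore 28 mm. At the start it lies flat on top of the pile, its underside about 136 mm above the bench. Origin: centre of its underside, on the axis; z up along the axis. Two opposite flats face +x and -x of its frame, the others follow every 60 degrees. Belongs in insert_hex.
- centring_cone: Bright steel centring cone, 54 mm high, 0.40 to 0.58 kg, bore 30 mm: foot 58 mm in diameter and 6 mm high, tapering to 42 mm at height 34 mm, then a straight neck 40 mm in diameter from 34 mm to 54 mm, the place to grip. Second from the top of the pile, neck up, resting on the spacer ring, its underside about 82 mm above the bench. Origin: centre of its underside, on the axis; z up along the axis. Belongs in insert_small_round.
- spacer_ring: Plain thick spacer ring of pale metal, 66 mm outside diameter, 30 mm bore, 28 mm high, 0.28 to 0.40 kg, straight sides. Third from the top of the pile, its underside about 54 mm above the bench. Origin: centre of its underside, on the axis; z up along the axis. Belongs in insert_core.
- bell_clamp: Dark steel bell clamp, 54 mm high, 0.64 to 0.92 kg, bore 30 mm: wide skirt 92 mm in diameter up to 28 mm (its upper edge bevelled), then a straight hub 50 mm in diameter from 28 mm to 54 mm, the place to grip. Bottom of the pile, skirt down on the bench. Origin: centre of its underside, on the axis; z up along the axis. Belongs in insert_large_round.
- insert_hex: Storage insert with the hexagonal pocket, 70 mm across flats; takes the arbor nut, which fits in at any yaw. Moulded plastic, fixed to the bench, 128 mm square and 14 mm high, black with a lighter grey pocket floor; the pocket is in the middle, 10 mm deep (its floor 4 mm above the bench). Origin: centre of the underside, on the bench; z up, x and y along its sides.
- insert_small_round: Storage insert with the smaller of the two plain round pockets, 76 mm in diameter; takes the centring cone. Moulded plastic, fixed to the bench, 128 mm square and 14 mm high, black with a lighter grey pocket floor; the pocket is in the middle, 10 mm deep (its floor 4 mm above the bench). Origin: centre of the underside, on the bench; z up, x and y along its sides.
- insert_core: Storage insert with a round pocket 84 mm in diameter and a small upright core in its middle, 12 mm in diameter, as high as the insert's top; takes the spacer ring, whose bore goes over the core. Moulded plastic, fixed to the bench, 128 mm square and 14 mm high, black with a lighter grey pocket floor; the pocket is in the middle, 10 mm deep (its floor 4 mm above the bench). Origin: centre of the underside, on the bench; z up, x and y along its sides.
- insert_large_round: Storage insert with the larger plain round pocket, 110 mm in diameter; takes the bell clamp. Moulded plastic, fixed to the bench, 128 mm square and 14 mm high, black with a lighter grey pocket floor; the pocket is in the middle, 10 mm deep (its floor 4 mm above the bench). Origin: centre of the underside, on the bench; z up, x and y along its sides.
- oil_bottle: Bystander: white plastic bottle with a red cap, 54 mm in diameter, 150 mm high, standing loose. Origin: centre of its underside. Leave it alone.
- tool_block: Bystander: loose black tool-holder block, 110 x 50 mm and 36 mm high, with an upright hexagon bolt near one end whose top is 78 mm above the bench. Origin: centre of its underside; x along its length, towards the bolt. Leave it alone.
There are look-alikes about, which are no part of the job. What is shaped like the arbor_nut but orange or turquoise is not meant.

How it is judged:
At the end, for the whole second after the job is handed in: Nut in insert_hex, cone in insert_small_round, ring in insert_core, bell in insert_large_round: released, at rest, upright within 0.08 rad, flat on the pocket floor (underside 1 to 6.5 mm above the insert's), within 15 mm of its centre; bottle and block within 30 mm of their start (horizontal distance between arbor_nut and insert_hex below 0.015 m and z of arbor_nut in the frame of insert_hex between 0.001 and 0.0065 m and angle between each of arbor_nut, centring_cone, spacer_ring, bell_clamp's own z axis and vertical below 0.08 rad and linear speed of each of arbor_nut, centring_cone, spacer_ring, bell_clamp below 0.02 m/s and angular speed of each of arbor_nut, centring_cone, spacer_ring, bell_clamp below 0.2 rad/s and horizontal distance between centring_cone and insert_small_round below 0.015 m and z of centring_cone in the frame of insert_small_round between 0.001 and 0.0065 m and horizontal distance between spacer_ring and insert_core below 0.015 m and z of spacer_ring in the frame of insert_core between 0.001 and 0.0065 m and horizontal distance between bell_clamp and insert_large_round below 0.015 m and z of bell_clamp in the frame of insert_large_round between 0.001 and 0.0065 m and distance of each of oil_bottle, tool_block from where it was at the start of the episode below 0.03 m); the robot touches nothing.
It fails at once if an adapter is dropped: it moves faster than 0.8 m/s with no finger touching it (a fall of more than about 30 mm) ((linear speed of arbor_nut above 0.8 m/s and contact force between the fingers and arbor_nut below 0.1 N) or (linear speed of centring_cone above 0.8 m/s and contact force between the fingers and centring_cone below 0.1 N) or (linear speed of spacer_ring above 0.8 m/s and contact force between the fingers and spacer_ring below 0.1 N) or (linear speed of bell_clamp above 0.8 m/s and contact force between the fingers and bell_clamp below 0.1 N)).
It fails at once if the oil bottle or the tool block is pushed more than 30 mm or tipped (distance of any of oil_bottle, tool_block from where it was at the start of the episode above 0.03 m or angle between any of oil_bottle, tool_block's own z axis and vertical above 0.5 rad).
It also fails if it takes over 131 s, if anything falls off the work surface, if the arm or the gripper's body presses on something with over 40 N, if the wrist force passes 120 N, or if a joint passes its speed limit or range.

## Robot

A 6-joint arm with a two-finger parallel gripper is mounted at the origin on the work surface. World frame = base frame: x ahead of the robot, y to its left, z up, the work surface at z = 0. Lengths are in m, angles in rad, forces in N, time in s.
With the tool pointing down it reaches from about 0.35 to 0.975 m from the base axis. Payload 4.9 kg.
Tool frame: the origin (TCP) lies midway between the tips of the shut fingers; the grasp point (between the pads) lies 19 mm behind it; y points along the fingers, z is the direction in which the jaws open and shut, and the axes are right-handed (so a half turn about y gives the same grasp; the last joint's range is limited). The gripper opens to 85 mm and grips with 20 to 120 N. Pads are 22 mm wide; open, the fingers measure 114 mm over their backs; the gripper's body (76 mm by 85 mm) begins 54 mm behind the grasp point. The pads swing forward as they close: fully open they stand 13 mm farther back than shut.
Start: joints at [1.154, 0.053, 1.613, -0, 1.476, -0.119], TCP at [0.183, 0.597, 0.231] pointing down, gripper open.
Joint ranges: [-3.01, 3.01], [-1.01, 2.22], [0.06, 2.58], [-1.02, 4.17], [0.09, 2.62], [-3.14, 3.14]. Speed limits (rad/s): [2.57, 2.57, 3.14, 3.14, 3.14, 3.14].

## Interface

Orientations are given as a unit quaternion [w, x, y, z].
In Python, from plant import * gives the robot as it stands.
- The arm moves only by the shell command python3 -m crank 'ROWS'. ROWS is JSON, a list that holds one entry, the list of rows, each a list of 5 numbers: the gripper command: -1 is shut, 1 is fully open, values between are in proportion, then the shift along the tool's x, y, z in cm, then the turn about the tool's y in degrees. In form: [[[jaw, dx, dy, dz, twist], ...]]. A call has 1 to 8 rows; each row shifts and turns the commanded pose from where the row before left it, along the tool's axes as they then stand; what a row does not reach is not made up. A row lasts 1/8 s, in which the tool goes at most 62.5 mm and 10.7 degrees, less where a joint would pass 70% of its speed; a pose out of reach is approached as far as the arm can. A call with a gripper value outside its range is refused whole. The fingers move at their own pace and stop on an object; the grip force is fixed at half the most. Time passes only in rows, so rows that do not move let the fingers close. It gives the time, the measured TCP pose, the force and the opening at its end, in the units of the state.
- state(): the state, without advancing time (a new reading comes with each control period).
- grab_frame(name): name is "scene" or "top" or "wrist"; returns a dict with "frame" (384x512x3 uint8, red, green, blue), "fx", "fy", "cx", "cy" (pixels), "pose" (4x4, takes a point from camera to world coordinates). Camera axes: x right, y up, looking along -z (the intrinsics and any distortion apply to the point x, -y, -z); pixel columns grow to the right and rows downward; lengths in m; the calibration is good to about 2 mm. The wrist camera is an equidistant fisheye: a pixel r from the principal point sees the ray r / f radians off the axis. A picture is of the moment at which its call begins. There is no depth.
- job_done(): hands the job in, once; it reports no verdict.
The state is a dict: "time": time; "joint_pos": joint angles; "joint_vel": joint speeds; "joint_efforts": joint torques, N m; "tool_pos": TCP position; "tool_rot": TCP orientation; "contact_force": force on the tool from outside, world axes, zero at the start; "ft_torque": the same for the moment, N m; "gripper_width": opening from 0.0 (shut) to 1.0 (fully open).
Only numpy, scipy, OpenCV 4.12 (cv2) and the standard library are available. Lean on these libraries where they do the work, as an engineer would, in place of code of your own. Each camera call takes 0.05 s, during which the arm holds its last target.

## Working session

There is one attempt and no reset: what is moved stays moved. The work goes in short steps, Python scripts to look and compute and a shell command to move; the robot and the scene stay as the last step left them, time stands still between calls to the robot, and variables do not carry over. Pictures are saved under pics/ and viewed, and the job is handed in when it is done.

```bash
ls; mkdir -p pics
python3 - <<'E'
from plant import *
import cv2,numpy as np
s=state();print(s)
for n in ("scene","top","wrist"):
    f=grab_frame(n);cv2.imwrite(f"pics/{n}0.png",cv2.cvtColor(f["frame"],cv2.COLOR_RGB2BGR))
    print(n,f["fx"],f["fy"],f["cx"],f["cy"],np.round(f["pose"],3).tolist(),[k for k in f])
E
```

```text
pics
{'time': 0.0, 'joint_pos': array([ 1.15399984e+00,  5.33645413e-02,  1.61429178e+00,  4.59274246e-05,
        1.47598657e+00, -1.19015461e-01]), 'joint_vel': array([-7.66291467e-04, -8.21322218e-06,  4.84150158e-04,  2.92610798e-04,
       -8.79046197e-04, -1.54391059e-04]), 'joint_efforts': array([ 3.26384707e-04, -3.93679440e+01, -3.70173347e+01, -2.06354298e-04,
        7.10527820e-03,  3.03032471e-05]), 'tool_pos': array([0.18311977, 0.59692663, 0.23005958]), 'tool_rot': array([-0.69858821,  0.69997768, -0.10510189,  0.10468695]), 'contact_force': array([-0.17423664, -0.19914759,  0.331495  ]), 'ft_torque': array([ 0.04896364,  0.01402738, -0.04838079]), 'gripper_width': 1.0006136719809526}
scene 398.6392474669859 398.6392474669859 257.21345717302694 191.37325713923198 [[-0.854, -0.28, 0.437, 0.991], [0.519, -0.464, 0.718, 0.737], [0.002, 0.84, 0.542, 0.674], [0.0, 0.0, 0.0, 1.0]] ['frame', 'fx', 'fy', 'cx', 'cy', 'pose']
top 407.48773420797806 407.48773420797806 249.4641746946635 192.55695277560972 [[0.015, 0.985, -0.175, 0.309], [-1.0, 0.014, -0.002, 0.001], [0.001, 0.175, 0.985, 1.308], [0.0, 0.0, 0.0, 1.0]] ['frame', 'fx', 'fy', 'cx', 'cy', 'pose']
wrist 297.3186396354542 297.3186396354542 255.79565933062818 189.60718859817248 [[0.293, -0.903, -0.314, 0.103], [0.956, 0.277, 0.098, 0.623], [-0.001, -0.329, 0.944, 0.373], [0.0, 0.0, 0.0, 1.0]] ['frame', 'fx', 'fy', 'cx', 'cy', 'pose']
```

View pics/scene0.png

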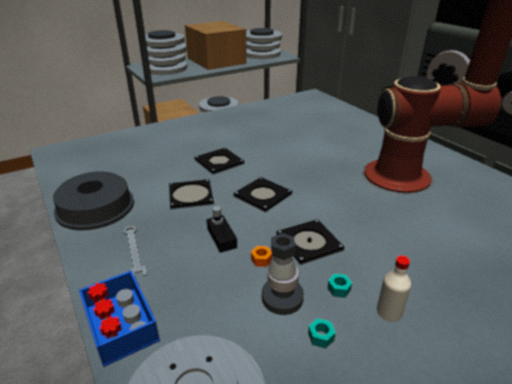

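View pics/top0.png

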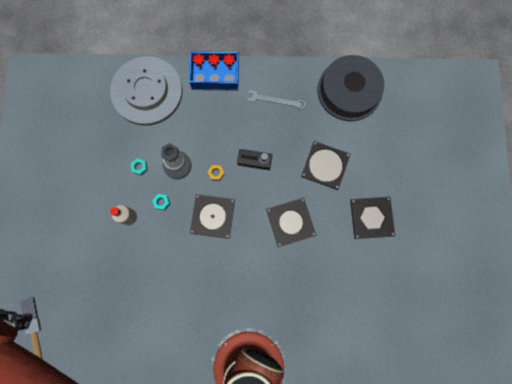

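View pics/wrist0.png

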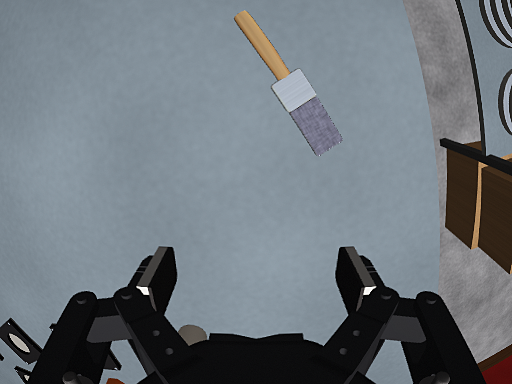

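```bash
cat > h.py <<'E'
from plant import *
import cv2,numpy as np
def ray(f,u,v,wrist=False):
    x=(u-f["cx"])/f["fx"];y=(v-f["cy"])/f["fy"]
    if wrist:
        r=np.hypot(x,y);s=np.sin(r)/r if r>1e-9 else 1
        d=np.array([x*s,-y*s,-np.cos(r)])
    else: d=np.array([x,-y,-1.])
    P=f["pose"];return P[:3,3],P[:3,:3]@d
def onz(f,u,v,z,wrist=False):
    o,d=ray(f,u,v,wrist);return o+d*(z-o[2])/d[2]
def blobs(m,amin):
    n,l,st,c=cv2.connectedComponentsWithStats(m.astype(np.uint8))
    return [(c[i],st[i]) for i in range(1,n) if st[i][4]>=amin]
def tri(rs):
    A=np.zeros((3,3));b=np.zeros(3)
    for o,d in rs:
        d=d/np.linalg.norm(d);M=np.eye(3)-np.outer(d,d);A+=M;b+=M@o
    return np.linalg.solve(A,b)
def save(f,n,crop=None,k=1):
    im=cv2.cvtColor(f["frame"],cv2.COLOR_RGB2BGR)
    if crop: im=im[crop[1]:crop[3],crop[0]:crop[2]]
    cv2.imwrite("pics/"+n,cv2.resize(im,None,fx=k,fy=k,interpolation=cv2.INTER_CUBIC))
E
python3 - <<'E'
from h import *
f=grab_frame("top");g=grab_frame("scene")
for nm,F in(("top",f),("scene",g)):
    im=F["frame"].astype(int);m=(im.min(2)>125)&(im[...,0]>=im[...,2]-5)
    for c,s in blobs(m,40): print(nm,c.round(1),s.tolist(),onz(F,*c,0.004).round(4))
save(f,"tc.png",(100,120,260,240),5);save(g,"sc.png",(250,220,350,320),6)
E
```

```text
top [114.   28.2] [73, 0, 85, 54, 2554] [1.1176 0.4859 0.004 ]
top [362.1  29.8] [321, 0, 88, 58, 2726] [ 1.1245 -0.3824  0.004 ]
top [159.   17.4] [141, 5, 32, 27, 169] [1.1611 0.3307 0.004 ]
top [412.3  16.5] [408, 13, 10, 9, 44] [ 1.1782 -0.561   0.004 ]
top [402.2  24.1] [393, 17, 17, 14, 64] [ 1.1483 -0.5239  0.004 ]
top [325.4 165.1] [309, 150, 33, 31, 809] [ 0.6355 -0.2452  0.004 ]
top [121.  213.9] [112, 205, 17, 18, 161] [0.4641 0.416  0.004 ]
top [212.3 216.1] [200, 204, 26, 26, 521] [0.4614 0.1216 0.004 ]
top [372.  217.4] [361, 207, 23, 22, 384] [ 0.4649 -0.392   0.004 ]
top [290.5 222. ] [279, 211, 24, 23, 435] [ 0.4461 -0.13    0.004 ]
top [248.  377.3] [228, 373, 42, 11, 147] [-0.0246 -0.0005  0.004 ]
scene [218.9 159.5] [212, 158, 15, 4, 48] [ 0.4588 -0.3986  0.004 ]
scene [190.4 193.1] [175, 187, 32, 14, 302] [ 0.6321 -0.2483  0.004 ]
scene [262.6 193. ] [253, 189, 20, 9, 122] [ 0.4413 -0.1338  0.004 ]
scene [309.2 240.2] [296, 233, 28, 15, 264] [0.4569 0.1205 0.004 ]
scene [287.9 278.8] [273, 269, 25, 14, 61] [0.584  0.2054 0.004 ]
scene [398.5 281.7] [386, 273, 26, 19, 349] [0.3719 0.3446 0.004 ]
```

View pics/tc.png

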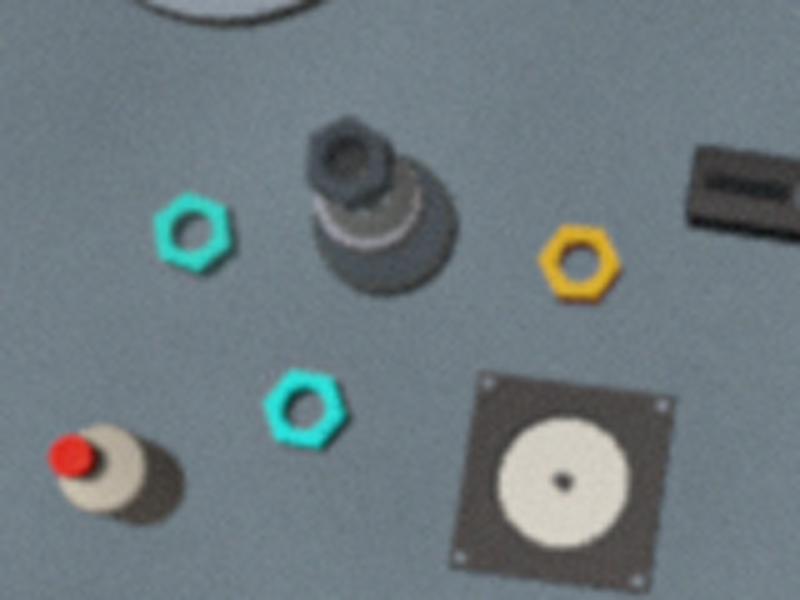

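View pics/sc.png

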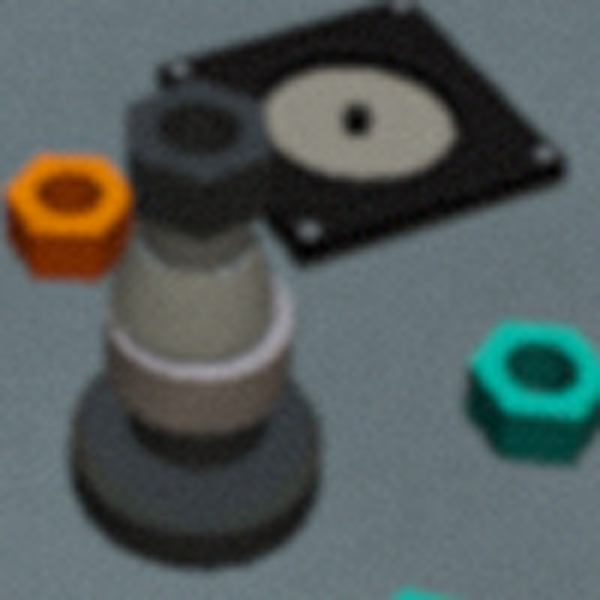

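```bash
cat >> h.py <<'E'
from scipy.spatial.transform import Rotation as R
def tool():
    s=state();q=s["tool_rot"];return s["tool_pos"],R.from_quat([q[1],q[2],q[3],q[0]]).as_matrix(),s
def go(x,y,z,yaw=None):
    p,M,s=tool()
    if yaw is not None:
        a=np.arctan2(M[1,2],M[0,2]);d=np.degrees(yaw-a);d=(d+90)%180-90
        # rotation about tool y (y points down => negative world yaw)
        t=d*np.sign(M[2,1]);print("twist deg",round(t,2))
        M=M@R.from_rotvec([0,np.radians(t),0]).as_matrix()
    print("t",round(s["time"],2),"tcp",p.round(4),"jawyaw deg",round(np.degrees(np.arctan2(M[1,2],M[0,2])),1),"tilt",(M[:,1]).round(4),"w",round(s["gripper_width"],3),"F",s["contact_force"].round(1))
    print("shift cm",(100*M.T@(np.array([x,y,z])-p)).round(2))
E
python3 - <<'E'
from h import *
f=grab_frame("top");g=grab_frame("scene")
c=lambda x,y,x0,y0,k:((x+.5)/k+x0-.5,(y+.5)/k+y0-.5)
t=c(347,159,100,120,5);s=c(200,127,250,220,6)
print("nut top",onz(f,*t,.162),onz(g,*s,.162),tri([ray(f,*t),ray(g,*s)]))
P=np.array([onz(f,*c(*q,100,120,5),.162)[:2] for q in [(347,115),(308,141),(308,184),(347,208),(390,185),(390,142)]])
print(P.mean(0)); 
a=[]
for i in range(6):
    d=P[i]-P.mean(0);a.append((np.degrees(np.arctan2(d[1],d[0]))%60))
print(a)
# bell base circle
for q in [(384,295),(316,230),(457,228)]: print(onz(f,*c(*q,100,120,5),.0))
print("base scene",onz(g,*c(200,570,250,220,6),0),onz(g,*c(72,455,250,220,6),0.028),onz(g,*c(320,455,250,220,6),0.028))
# insert screw points
for q in [(488,383),(662,405),(460,557),(638,580)]: print(onz(f,*c(*q,100,120,5),.014))
p,M,_=tool();print(M.round(3))
E
```

```text
nut top [0.63022382 0.2387737  0.162     ] [0.62867733 0.24010215 0.162     ] [0.62941652 0.23940132 0.16203119]
[0.62818626 0.23789841]
[np.float64(4.354896068916516), np.float64(2.5322709191133583), np.float64(0.2775163389371613), np.float64(1.1822327740232197), np.float64(2.031691120164723), np.float64(58.11113182223064)]
[0.58379076 0.24358585 0.        ]
[0.62693114 0.29045218 0.        ]
[0.62965827 0.19749008 0.        ]
base scene [0.65030962 0.28214232 0.        ] [0.67452428 0.23542958 0.028     ] [0.5992557  0.28104535 0.028     ]
[0.52394461 0.17136105 0.014     ]
[0.51124923 0.05897993 0.014     ]
[0.41177625 0.18498995 0.014     ]
[0.39887835 0.07170813 0.014     ]
[[ 0.956 -0.     0.293]
 [-0.293 -0.     0.956]
 [-0.    -1.    -0.   ]]
```

Run:
```python
from h import *
go(.629,.239,.24,np.radians(91.4))
```

```text
twist deg -18.46
t 0.35 tcp [0.1833 0.5973 0.231 ] jawyaw deg 91.4 tilt [-2.e-04 -5.e-04 -1.e+00] w 1.002 F [ 0.7 -1.3  1.2]
shift cm [ 43.68  -0.89 -36.91]
```

```bash
python3 -m crank '[[[1,0,-0.45,0,-9.25],[1,0,-0.45,0,-9.2],[1,3.6,0,-3.1,0],[1,3.6,0,-3.1,0],[1,3.6,0,-3.1,0],[1,3.6,0,-3.1,0],[1,3.6,0,-3.1,0],[1,3.6,0,-3.1,0]]]'
python3 -m crank '[[[1,3.6,0,-3.1,0],[1,3.6,0,-3.1,0],[1,3.6,0,-3.1,0],[1,3.6,0,-3.1,0],[1,3.6,0,-3.1,0],[1,3.6,0,-2.8,0],[1,0.48,0,0,0],[1,0,0,0,0]]]'
python3 - <<'E'
from h import *
go(.629,.239,.149,np.radians(91.4))
f=grab_frame("wrist");save(f,"w1.png")
E
```

```text
time: 1.35
tool_pos: [0.4049, 0.4157, 0.2404]
tool_rot: [0.707, -0.707, -0.009, 0.008]
contact_force: [0.3, -0.1, 0.2]
gripper_width: 1.002
time: 2.35
tool_pos: [0.6289, 0.2393, 0.24]
tool_rot: [0.707, -0.707, -0.008, 0.009]
contact_force: [-0.4, 0.6, -0.1]
gripper_width: 1.002
twist deg -0.03
t 2.35 tcp [0.6289 0.2393 0.24  ] jawyaw deg 91.4 tilt [-8.e-04  2.e-04 -1.e+00] w 1.002 F [-0.4  0.6 -0.1]
shift cm [ 0.02  9.1  -0.03]
```

View pics/w1.png

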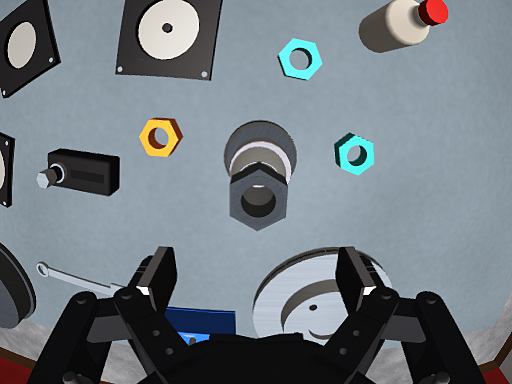

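The wrist view shows the nut's bore at about (258,202), with its flats facing the jaws at left and right. It sits centred between the pads. Checking this with rays.

Run:
```python
from h import *
f=grab_frame("wrist")
print(onz(f,258.5,202,.162,True))
for n,q in (("core",(168,29)),("hexL",(231,178)),("hexR",(288,178)),("hexT",(258,165)),("hexB",(257,230))): print(n,onz(f,*q,.162 if n!="core" else .014,True))
```

```text
[0.63162229 0.24258064 0.162     ]
core [0.46457941 0.12748208 0.014     ]
hexL [0.61213764 0.22066279 0.162     ]
hexR [0.6110309  0.26498984 0.162     ]
hexT [0.60123733 0.24135531 0.162     ]
hexB [0.65667203 0.24204525 0.162     ]
```

```bash
python3 -m crank '[[[1,0.1,3,0.15,0],[1,0,3,0,0],[1,0,2,0,0],[1,0,1.1,0,0],[0.3,0,0,0,0],[0.1,0,0,0,0],[-0.05,0,0,0,0],[-0.2,0,0,0,0]]]'
python3 -m crank '[[[-1,0,0,0,0],[-1,0,0,0,0],[-1,0,0,0,0],[-1,0,0,0,0]]]'
python3 - <<'E'
from h import *
go(.629,.239,.149)
f=grab_frame("wrist");save(f,"w2.png")
f=grab_frame("scene");save(f,"s2.png",(220,140,370,320),3)
E
```

```text
time: 3.45
tool_pos: [0.6312, 0.241, 0.1515]
tool_rot: [0.707, -0.707, -0.01, 0.007]
contact_force: [0.6, 1.0, 5.7]
gripper_width: 0.516
time: 3.95
tool_pos: [0.6312, 0.241, 0.1515]
tool_rot: [0.707, -0.707, -0.01, 0.007]
contact_force: [1.4, -0.5, 6.3]
gripper_width: 0.517
t 3.95 tcp [0.6312 0.241  0.1515] jawyaw deg 91.4 tilt [ 0.0035  0.0011 -1.    ] w 0.517 F [ 1.4 -0.5  6.3]
shift cm [-0.22  0.25 -0.2 ]
```

View pics/w2.png

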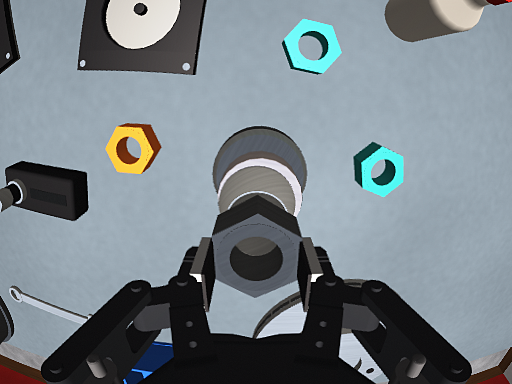

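View pics/s2.png

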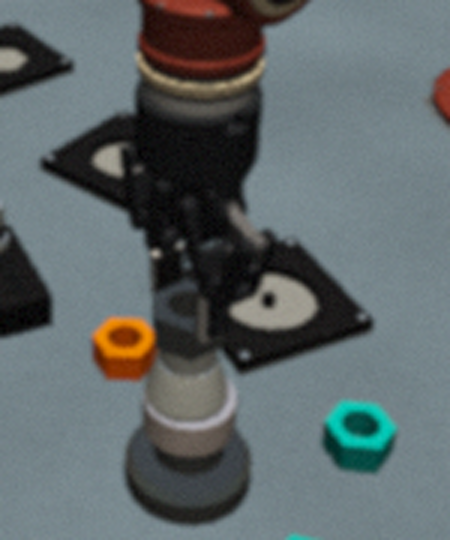

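The nut is between the pads with its flats aligned (bore at (255,258)), and the width of 0.517 fits 46 mm. Lifting gently.

```bash
python3 -m crank '[[[-1,0,-0.5,0,0],[-1,0,-0.8,0,0],[-1,0,-2,0,0],[-1,0,-3,0,0],[-1,0,-3,0,0],[-1,0,0,0,0]]]'
python3 - <<'E'
from h import *
go(.465,-.392,.24)
f=grab_frame("wrist");save(f,"w3.png")
E
```

```text
time: 4.8
tool_pos: [0.6319, 0.2412, 0.2474]
tool_rot: [0.708, -0.706, -0.011, 0.006]
contact_force: [-0.0, 0.3, -2.1]
gripper_width: 0.517
t 4.8 tcp [0.6319 0.2412 0.2474] jawyaw deg 91.4 tilt [ 0.0077  0.002  -1.    ] w 0.517 F [-0.   0.3 -2.1]
shift cm [-18.22   0.48 -62.9 ]
```

View pics/w3.png

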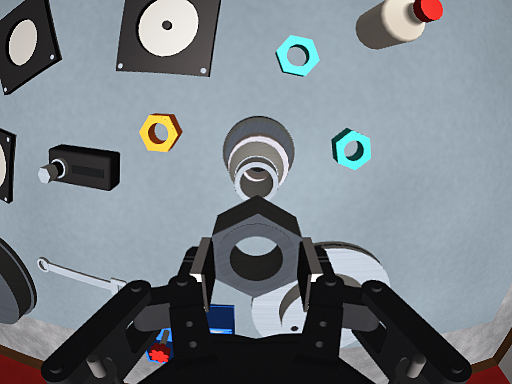

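```bash
python3 -m crank '[[[-1,-0.6,0,-2,0],[-1,-1.3,0,-4.5,0],[-1,-1.3,0,-4.5,0],[-1,-1.3,0,-4.5,0],[-1,-1.3,0,-4.5,0],[-1,-1.3,0,-4.5,0],[-1,-1.3,0,-4.5,0],[-1,-1.3,0,-4.5,0]]]'
python3 -m crank '[[[-1,-1.3,0,-4.5,0],[-1,-1.3,0,-4.5,0],[-1,-1.3,0,-4.5,0],[-1,-1.3,0,-4.5,0],[-1,-1.3,0,-4.5,0],[-1,-1.3,0,-4.5,0],[-1,-1.3,0,-4.5,0],[-1,-0.6,0,-2,0]]]'
python3 - <<'E'
from h import *
go(.465,-.392,.14)
f=grab_frame("wrist");save(f,"w4.png")
E
```

```text
time: 5.85
tool_pos: [0.5389, -0.0984, 0.2402]
tool_rot: [0.707, -0.707, -0.007, 0.009]
contact_force: [0.7, 0.2, -1.9]
gripper_width: 0.515
time: 6.85
tool_pos: [0.4497, -0.4355, 0.24]
tool_rot: [0.708, -0.706, -0.007, 0.008]
contact_force: [-0.8, 0.2, -1.5]
gripper_width: 0.518
t 6.85 tcp [ 0.4497 -0.4355  0.24  ] jawyaw deg 91.2 tilt [-0.0027  0.0025 -1.    ] w 0.518 F [-0.8  0.2 -1.5]
shift cm [ 1.65 10.01  4.29]
```

View pics/w4.png

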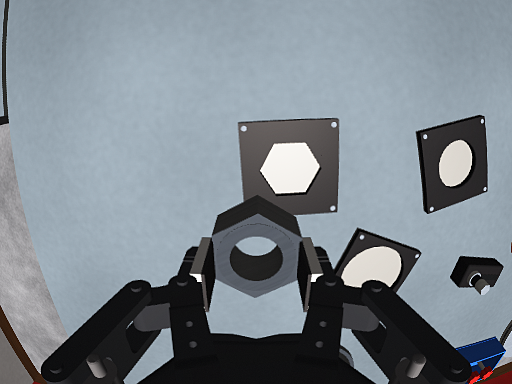

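The nut is held in front of the camera, and the hex pocket shows at (291,168). I overshot by 4 cm, so I'll measure the pocket from here.

Run:
```python
from h import *
f=grab_frame("wrist")
im=f["frame"].astype(int)
for c,s in blobs(im.min(2)>200,200): print(c,s,onz(f,*c,.004,True))
a=onz(f,243,126,.014,True);b=onz(f,333.5,209,.014,True);print((a+b)/2, a,b)
```

```text
[456.02907489 163.20881057] [ 440  141   33   46 1135] [ 0.44716202 -0.12617008  0.004     ]
[291.00226244 167.70904977] [ 262  143   59   51 2210] [ 0.46501212 -0.38918482  0.004     ]
[373.84316038 266.78360849] [ 343  247   59   40 1696] [ 0.62478919 -0.24156428  0.004     ]
[ 0.46462497 -0.39020889  0.014     ] [ 0.40999408 -0.45279987  0.014     ] [ 0.51925585 -0.32761791  0.014     ]
```

```bash
python3 -m crank '[[[-1,1.7,0,4.4,0],[-1,0,4,0,0],[-1,0,4,0,0],[-1,0,4,0,0],[-1,0,4,0,0],[-1,0,2,0,0],[-1,0,1.5,0,0],[-1,0,0,0,0]]]'
python3 - <<'E'
from h import *
go(.466,-.391,.0205)
f=grab_frame("wrist");save(f,"w5.png")
E
```

```text
time: 7.95
tool_pos: [0.468, -0.389, 0.0469]
tool_rot: [0.707, -0.707, -0.008, 0.009]
contact_force: [-0.1, 0.1, -1.5]
gripper_width: 0.521
t 7.95 tcp [ 0.468  -0.389   0.0469] jawyaw deg 91.4 tilt [-7.e-04  9.e-04 -1.e+00] w 0.521 F [-0.1  0.1 -1.5]
shift cm [-0.21  2.64 -0.2 ]
```

View pics/w5.png

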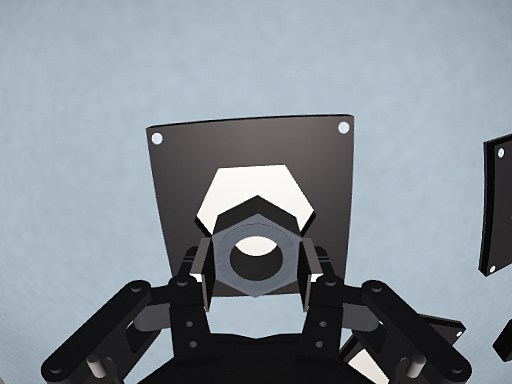

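Laterally the pocket is centred on the nut (corners at (196,219) and (315,213)). Lowering.

```bash
python3 -m crank '[[[-1,-0.2,1,-0.1,0],[-1,0,0.8,0,0],[-1,0,0.4,0,0],[-1,0,0.2,0,0],[-1,0,0.2,0,0],[-1,0,0,0,0]]]'
python3 - <<'E'
from h import *
go(.466,-.391,.0195)
E
```

```text
time: 8.75
tool_pos: [0.4662, -0.3905, 0.0213]
tool_rot: [0.707, -0.707, -0.009, 0.009]
contact_force: [-0.4, -0.4, -2.4]
gripper_width: 0.518
t 8.75 tcp [ 0.4662 -0.3905  0.0213] jawyaw deg 91.4 tilt [-1.e-04  1.e-04 -1.e+00] w 0.518 F [-0.4 -0.4 -2.4]
shift cm [-0.02  0.18 -0.05]
```

```bash
python3 -m crank '[[[-1,0,0.1,0,0],[-1,0,0.1,0,0],[-1,0,0,0,0]]]'
```

```text
time: 9.12
tool_pos: [0.4663, -0.3906, 0.0196]
tool_rot: [-0.707, 0.707, 0.009, -0.009]
contact_force: [-1.7, 0.7, -0.2]
gripper_width: 0.517
```

```bash
python3 -m crank '[[[0.05,0,0,0,0],[0.1,0,0,0,0],[0.25,0,0,0,0],[0.4,0,0,0,0],[0.4,0,-0.5,0,0],[0.5,0,-3,0,0],[1,0,-4,0,0],[1,0,-4,0,0]]]'
python3 -m crank '[[[1,0,-4,0,0],[1,0,-4,0,0],[1,0,-2,0,0],[1,0,0,0,0]]]'
python3 - <<'E'
from h import *
go(.63,.24,.23)
f=grab_frame("wrist");save(f,"w6.png")
f=grab_frame("top")
im=f["frame"];save(f,"t6.png",(100,120,260,240),5)
E
```

```text
time: 10.12
tool_pos: [0.4661, -0.3904, 0.1357]
tool_rot: [-0.707, 0.707, 0.009, -0.009]
contact_force: [-0.2, -0.9, 0.3]
gripper_width: 1.0
time: 10.62
tool_pos: [0.4667, -0.3911, 0.2361]
tool_rot: [-0.706, 0.708, 0.009, -0.008]
contact_force: [-0.6, 0.0, 0.0]
gripper_width: 1.005
t 10.62 tcp [ 0.4667 -0.3911  0.2361] jawyaw deg 91.4 tilt [ 0.0022 -0.0024 -1.    ] w 1.005 F [-0.6  0.   0. ]
shift cm [17.85  0.49 62.7 ]
```

View pics/w6.png

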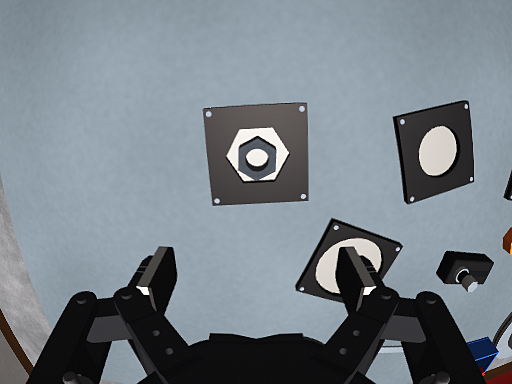

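View pics/t6.png

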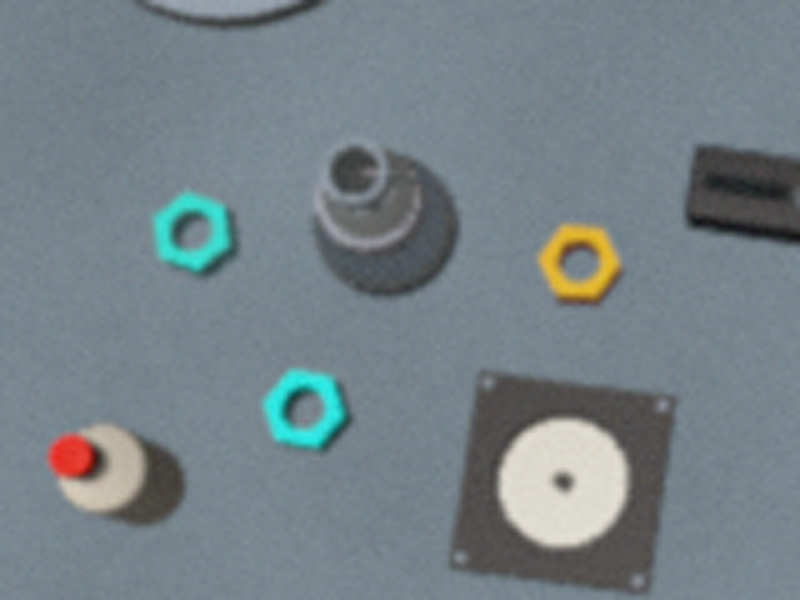

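The nut lies flat in the hex pocket, bore at (257,158). In the top crop the cone's top is at (355,172). Returning for the cone.

```bash
python3 - <<'E'
from h import *
f=grab_frame("top");t=((355.5)/5+100-.5,(172.5)/5+120-.5);print(onz(f,*t,.136))
E
python3 -m crank '[[[1,0.7,0.3,2.5,0],[1,1.37,0.2,4.8,0],[1,1.37,0,4.8,0],[1,1.37,0,4.8,0],[1,1.37,0,4.8,0],[1,1.37,0,4.8,0],[1,1.37,0,4.8,0],[1,1.37,0,4.8,0]]]'
python3 -m crank '[[[1,1.37,0,4.8,0],[1,1.37,0,4.8,0],[1,1.37,0,4.8,0],[1,1.37,0,4.8,0],[1,1.37,0,4.8,0],[1,0.7,0,2.6,0],[1,0,0,0,0]]]'
python3 - <<'E'
from h import *
f=grab_frame("wrist");save(f,"w7.png")
go(.629,.239,.1175)
E
```

```text
[0.62960014 0.23902222 0.136     ]
time: 11.78
tool_pos: [0.5594, -0.024, 0.2277]
tool_rot: [0.707, -0.707, -0.008, 0.01]
contact_force: [0.6, -0.8, 0.4]
gripper_width: 0.998
time: 12.65
tool_pos: [0.6277, 0.2433, 0.2272]
tool_rot: [-0.707, 0.707, 0.009, -0.011]
contact_force: [0.3, 0.1, -0.4]
gripper_width: 0.997
t 12.7 tcp [0.6279 0.2419 0.2275] jawyaw deg 91.5 tilt [-2.9e-03 -9.0e-04 -1.0e+00] w 1.0 F [-0.   0.5 -0. ]
shift cm [ 0.14 11.   -0.29]
```

View pics/w7.png

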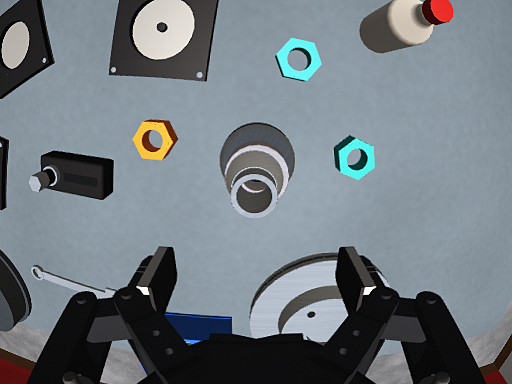

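```bash
python3 -m crank '[[[1,0.15,3,-0.15,0],[1,0,3,0,0],[1,0,3,0,0],[1,0,1.5,0,0],[1,0,0.4,0,0],[0.2,0,0,0,0],[0.1,0,0,0,0],[0,0,0,0,0]]]'
python3 -m crank '[[[-0.1,0,0,0,0],[-1,0,0,0,0],[-1,0,0,0,0],[-1,0,0,0,0],[-1,0,0,0,0]]]'
python3 - <<'E'
from h import *
go(.629,.239,.1175)
f=grab_frame("wrist");save(f,"w8.png")
E
```

```text
time: 13.7
tool_pos: [0.6317, 0.2401, 0.1219]
tool_rot: [0.708, -0.706, -0.009, 0.008]
contact_force: [-0.1, 1.8, 1.2]
gripper_width: 0.499
time: 14.32
tool_pos: [0.6319, 0.2404, 0.1224]
tool_rot: [0.708, -0.706, -0.01, 0.008]
contact_force: [-1.3, 3.6, 5.3]
gripper_width: 0.44
t 14.32 tcp [0.6319 0.2404 0.1224] jawyaw deg 91.4 tilt [ 0.0031  0.0023 -1.    ] w 0.44 F [-1.3  3.6  5.3]
shift cm [-0.29  0.49 -0.13]
```

View pics/w8.png

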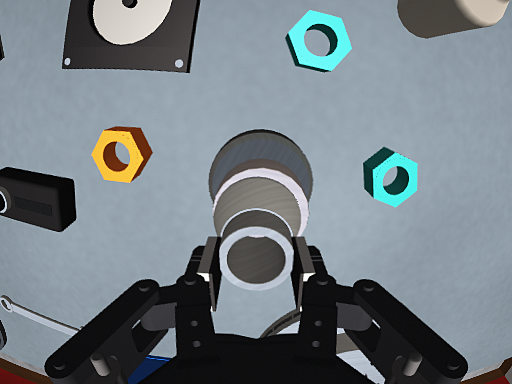

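The neck is seated between the pads. Lifting, then going on to the small round insert.

```bash
python3 -m crank '[[[-1,0,-0.5,0,0],[-1,0,-0.8,0,0],[-1,0,-2,0,0],[-1,0,-3,0,0],[-1,0,-4,0,0],[-1,0,0,0,0]]]'
python3 - <<'E'
from h import *
f=grab_frame("wrist");save(f,"w9.png")
go(.447,-.129,.22)
E
```

```text
time: 15.12
tool_pos: [0.6336, 0.2397, 0.2296]
tool_rot: [0.708, -0.706, -0.012, 0.005]
contact_force: [0.7, 0.2, -4.3]
gripper_width: 0.435
t 15.18 tcp [0.6321 0.2393 0.226 ] jawyaw deg 91.4 tilt [ 0.0048  0.001  -1.    ] w 0.439 F [-0.3 -0.6 -6.5]
shift cm [-19.39   0.48 -36.38]
```

View pics/w9.png

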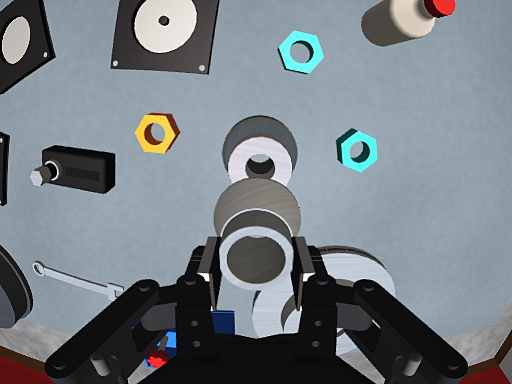

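```bash
python3 -m crank '[[[-1,-1.1,0,-2,0],[-1,-2.15,0,-4.05,0],[-1,-2.15,0,-4.05,0],[-1,-2.15,0,-4.05,0],[-1,-2.15,0,-4.05,0],[-1,-2.15,0,-4.05,0],[-1,-2.15,0,-4.05,0],[-1,-2.15,0,-4.05,0]]]'
python3 -m crank '[[[-1,-2.15,0,-4.05,0],[-1,-1.1,0,-2,0],[-1,0,0,0,0]]]'
python3 - <<'E'
from h import *
f=grab_frame("wrist");save(f,"w10.png")
im=f["frame"].astype(int)
for c,s in blobs(im.min(2)>200,200): print(c,s,onz(f,*c,.004,True))
go(.447,-.129,.1)
E
```

```text
time: 16.18
tool_pos: [0.4747, -0.069, 0.2206]
tool_rot: [0.707, -0.707, -0.007, 0.01]
contact_force: [0.8, -0.8, -4.8]
gripper_width: 0.441
time: 16.55
tool_pos: [0.4441, -0.13, 0.2209]
tool_rot: [0.708, -0.707, -0.006, 0.009]
contact_force: [-0.1, 1.0, -5.0]
gripper_width: 0.439
[256.76313559 157.00042373] [ 227  132   61   50 2360] [ 0.44186291 -0.12791127  0.004     ]
[ 77.73474801 169.65517241] [ 57 150  37  47 377] [ 0.45975568 -0.38180642  0.004     ]
[432.28       178.06507463] [ 411  152   43   53 1675] [0.46186065 0.12472133 0.004     ]
[249.10482759 250.06896552] [220 227  73  59 725] [ 0.5740866  -0.13565745  0.004     ]
[166.61839323 269.04545455] [146 255  44  32 946] [ 0.61315548 -0.25909925  0.004     ]
[484.90804598 294.36781609] [471 279  29  32 435] [0.70176034 0.34545438 0.004     ]
t 16.6 tcp [ 0.4447 -0.1293  0.2213] jawyaw deg 91.3 tilt [-0.0027  0.0018 -1.    ] w 0.436 F [-0.1  1.5 -5.3]
shift cm [ 0.27 12.12 -0.  ]
```

View pics/w10.png

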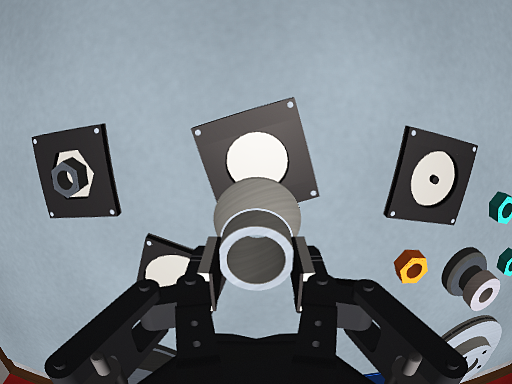

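The cone hangs over the small round pocket, which is at (257,157). Lowering.

```bash
python3 -m crank '[[[-1,0.33,4,-0.05,0],[-1,0,4,0,0],[-1,0,4,0,0],[-1,0,2,0,0],[-1,0,1.1,0,0],[-1,0,0,0,0]]]'
python3 - <<'E'
from h import *
f=grab_frame("wrist");save(f,"w11.png")
go(.448,-.130,.0444)
E
```

```text
time: 17.35
tool_pos: [0.4487, -0.129, 0.0714]
tool_rot: [0.707, -0.707, -0.008, 0.01]
contact_force: [-0.4, 0.3, -4.7]
gripper_width: 0.442
t 17.4 tcp [ 0.4494 -0.1295  0.0725] jawyaw deg 91.4 tilt [ 2.e-04  0.e+00 -1.e+00] w 0.439 F [-0.3 -0.2 -4. ]
shift cm [-0.14  2.81 -0.05]
```

View pics/w11.png

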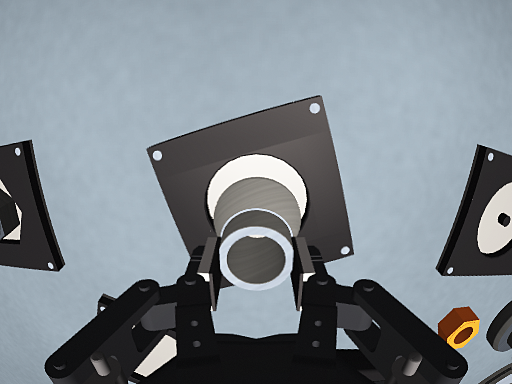

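```bash
python3 -m crank '[[[-1,-0.1,1,0,0],[-1,0,0.8,0,0],[-1,0,0.4,0,0],[-1,0,0.2,0,0],[-1,0,0.2,0,0],[-1,0,0,0,0]]]'
python3 - <<'E'
from h import *
go(.448,-.130,.0444)
E
```

```text
time: 18.15
tool_pos: [0.4481, -0.1299, 0.0463]
tool_rot: [-0.707, 0.707, 0.009, -0.009]
contact_force: [0.0, 0.5, -4.5]
gripper_width: 0.439
t 18.15 tcp [ 0.4481 -0.1299  0.0463] jawyaw deg 91.4 tilt [-0. -0. -1.] w 0.439 F [ 0.   0.5 -4.5]
shift cm [-0.01  0.19 -0.01]
```

```bash
python3 -m crank '[[[-1,0,0.1,0,0],[-1,0,0.1,0,0],[-1,0,0,0,0]]]'
```

```text
time: 18.52
tool_pos: [0.4483, -0.1299, 0.0446]
tool_rot: [-0.707, 0.707, 0.009, -0.008]
contact_force: [-0.7, 1.1, -3.1]
gripper_width: 0.438
```

Contact is starting. I'll go another 0.5 mm and release.

```bash
python3 -m crank '[[[-1,0,0.05,0,0],[-0.05,0,0,0,0],[0.1,0,0,0,0],[0.3,0,0,0,0],[0.6,0,0,0,0],[1,0,0,0,0],[1,0,-0.5,0,0],[1,0,-3,0,0]]]'
python3 -m crank '[[[1,0,-4,0,0],[1,0,-4,0,0],[1,0,-4,0,0],[1,0,-2,0,0],[1,0,0,0,0]]]'
python3 - <<'E'
from h import *
f=grab_frame("wrist");save(f,"w12.png")
go(.63,.240,.18)
E
```

```text
time: 19.52
tool_pos: [0.4463, -0.129, 0.0773]
tool_rot: [0.708, -0.706, -0.007, 0.01]
contact_force: [0.1, -0.5, 1.1]
gripper_width: 0.997
time: 20.15
tool_pos: [0.4488, -0.1302, 0.2202]
tool_rot: [-0.707, 0.708, 0.01, -0.008]
contact_force: [-0.5, -0.7, -0.9]
gripper_width: 1.0
t 20.2 tcp [ 0.4479 -0.1298  0.2183] jawyaw deg 91.4 tilt [-3.e-04  1.e-04 -1.e+00] w 0.998 F [-0.8 -0.  -0.9]
shift cm [19.1   3.83 36.53]
```

View pics/w12.png

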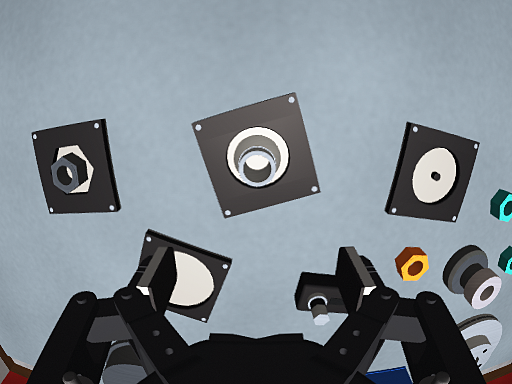

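The cone is standing in the small pocket, at (257,160). Next is the ring.

```bash
python3 -m crank '[[[1,1.1,0,2,0],[1,2.12,0,4.05,0],[1,2.12,0,4.05,0],[1,2.12,0,4.05,0],[1,2.12,0,4.05,0],[1,2.12,0,4.05,0],[1,2.12,0,4.05,0],[1,2.12,0,4.05,0]]]'
python3 -m crank '[[[1,2.12,0,4.05,0],[1,1.1,0,2.1,0],[1,0,0,0,0]]]'
python3 - <<'E'
from h import *
f=grab_frame("wrist");save(f,"w13.png")
t=grab_frame("top");save(t,"t13.png",(100,120,260,240),5)
s=grab_frame("scene");save(s,"s13.png",(240,220,340,320),6)
go(.63,.240,.064)
E
```

```text
time: 21.2
tool_pos: [0.5993, 0.1787, 0.2153]
tool_rot: [-0.707, 0.707, 0.007, -0.01]
contact_force: [0.6, -0.6, 0.6]
gripper_width: 0.999
time: 21.58
tool_pos: [0.6297, 0.2406, 0.2151]
tool_rot: [-0.707, 0.707, 0.007, -0.011]
contact_force: [0.3, -0.9, 0.0]
gripper_width: 0.996
t 21.73 tcp [0.6299 0.2388 0.217 ] jawyaw deg 91.4 tilt [-0.0028 -0.0011 -1.    ] w 1.0 F [ 0.2  0.4 -0.3]
shift cm [ 0.06 15.3   0.14]
```

View pics/w13.png

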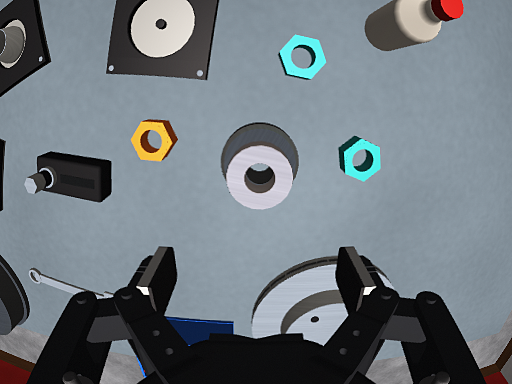

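View pics/t13.png

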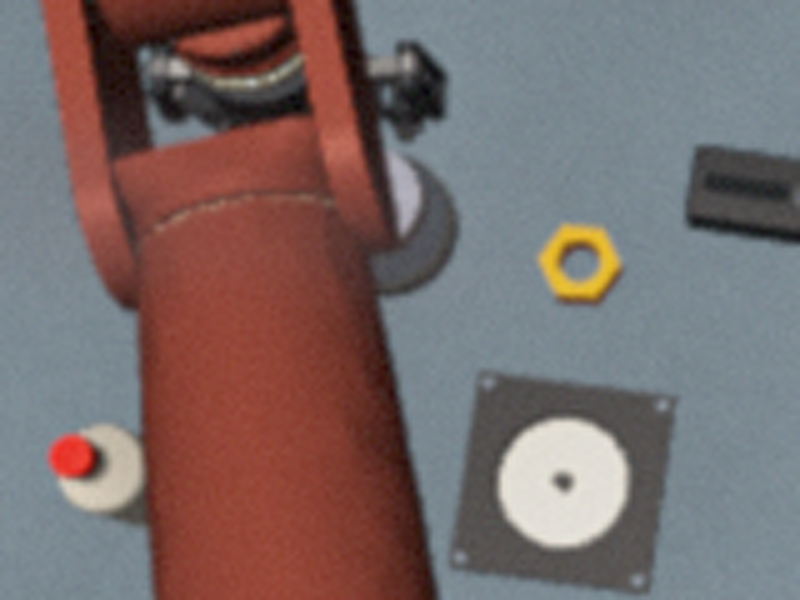

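Run:
```python
from h import *
f=grab_frame("wrist");im=f["frame"].astype(int)
m=(im.min(2)>125)&(im[...,2]>=im[...,1]-2)&(im[...,0]>im[...,1]-8)
sub=np.zeros_like(m);sub[135:215,215:305]=m[135:215,215:305]
for c,s in blobs(sub,300):
    print(c,s)
cn,_=cv2.findContours(sub.astype(np.uint8),cv2.RETR_EXTERNAL,cv2.CHAIN_APPROX_NONE)
k=max(cn,key=len)[:,0];P=np.array([onz(f,*p,.082,True)[:2] for p in k])
A=np.c_[2*P,np.ones(len(P))];x=np.linalg.lstsq(A,(P**2).sum(1),rcond=None)[0];print(x[:2],np.sqrt(x[2]+x[:2]@x[:2]))
go(.63,.240,.064)
```

```text
[260.92524085 175.82620424] [ 228  145   67   63 2595]
[0.62908432 0.2443459 ] 0.03197375352799326
t 21.77 tcp [0.6301 0.2387 0.2176] jawyaw deg 91.3 tilt [-1.9e-03 -8.0e-04 -1.0e+00] w 1.001 F [-0.6  0.2 -0.5]
shift cm [ 0.02 15.36  0.14]
```

```bash
python3 -m crank '[[[1,0,4,0.28,0],[1,0,4,0,0],[1,0,4,0,0],[1,0,2.2,0,0],[1,0,1.3,0,0],[1,0,0,0,0]]]'
python3 - <<'E'
from h import *
f=grab_frame("wrist");save(f,"w14.png")
go(.63,.2415,.061)
E
```

```text
time: 22.52
tool_pos: [0.6307, 0.2422, 0.0637]
tool_rot: [-0.707, 0.707, 0.008, -0.009]
contact_force: [0.7, 0.4, -1.0]
gripper_width: 0.997
t 22.57 tcp [0.6314 0.2425 0.0649] jawyaw deg 91.4 tilt [ 1.5e-03  4.0e-04 -1.0e+00] w 1.0 F [ 1.   0.1 -0.2]
shift cm [-0.15  0.39 -0.1 ]
```

View pics/w14.png

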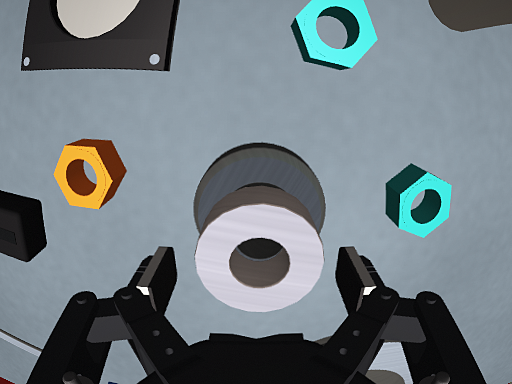

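The ring sits between the pads, its centre at column 260 against 256 for the jaws. Closing on it.

```bash
python3 -m crank '[[[1,-0.1,0.3,0.1,0],[0.75,0,0,0,0],[0.65,0,0,0,0],[0.55,0,0,0,0],[0.45,0,0,0,0],[-1,0,0,0,0],[-1,0,0,0,0],[-1,0,0,0,0]]]'
python3 - <<'E'
from h import *
f=grab_frame("wrist");save(f,"w15.png")
go(.63,.2415,.061)
E
```

```text
time: 23.58
tool_pos: [0.6302, 0.2439, 0.0622]
tool_rot: [0.707, -0.707, -0.009, 0.008]
contact_force: [-2.0, -0.2, 6.3]
gripper_width: 0.745
t 23.62 tcp [0.6302 0.2439 0.0622] jawyaw deg 91.4 tilt [ 1.3e-03  9.0e-04 -1.0e+00] w 0.742 F [-1.8  0.9  5.6]
shift cm [-0.03  0.12 -0.24]
```

View pics/w15.png

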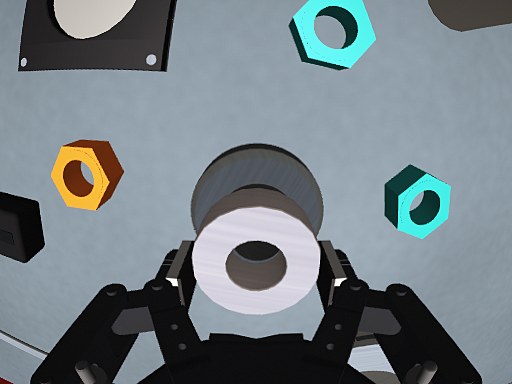

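```bash
python3 -m crank '[[[-1,0,-0.5,0,0],[-1,0,-0.8,0,0],[-1,0,-2,0,0],[-1,0,-3,0,0],[-1,0,-2,0,0],[-1,0,0,0,0]]]'
python3 - <<'E'
from h import *
f=grab_frame("wrist");save(f,"w16.png")
go(.4615,.122,.14)
E
```

```text
time: 24.38
tool_pos: [0.6314, 0.2439, 0.1473]
tool_rot: [0.708, -0.707, -0.011, 0.007]
contact_force: [-0.4, 0.9, -4.3]
gripper_width: 0.741
t 24.43 tcp [0.6302 0.2436 0.1451] jawyaw deg 91.4 tilt [ 2.e-03  5.e-04 -1.e+00] w 0.739 F [ 0.  -0.2 -4.2]
shift cm [-17.16   0.47 -11.75]
```

View pics/w16.png

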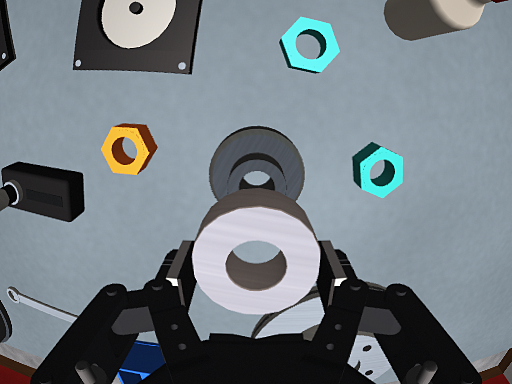

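```bash
python3 -m crank '[[[-1,-1.5,0,-1,0],[-1,-3.1,0,-2.15,0],[-1,-3.1,0,-2.15,0],[-1,-3.1,0,-2.15,0],[-1,-3.1,0,-2.15,0],[-1,-2.2,0,-1.45,0],[-1,-1,0,-0.7,0],[-1,0,0,0,0]]]'
python3 - <<'E'
from h import *
f=grab_frame("wrist");save(f,"w17.png")
go(.4615,.122,.06)
E
```

```text
time: 25.42
tool_pos: [0.4611, 0.1217, 0.1431]
tool_rot: [0.707, -0.707, -0.008, 0.009]
contact_force: [-0.5, 0.2, -3.3]
gripper_width: 0.744
t 25.48 tcp [0.4618 0.122  0.1436] jawyaw deg 91.4 tilt [ 2.e-04  3.e-04 -1.e+00] w 0.742 F [ 0.9 -0.1 -2.8]
shift cm [-0.03  8.36 -0.  ]
```

View pics/w17.png

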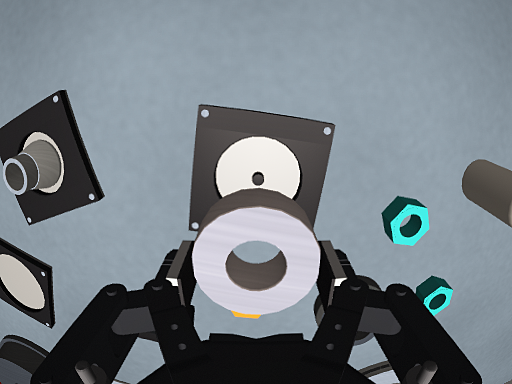

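```bash
python3 -m crank '[[[-1,0.05,3,0,0],[-1,0,3,0,0],[-1,0,3,0,0],[-1,0,1.5,0,0],[-1,0,0,0,0]]]'
python3 - <<'E'
from h import *
f=grab_frame("wrist");save(f,"w18.png")
go(.4625,.122,.0122)
E
```

```text
time: 26.1
tool_pos: [0.4616, 0.122, 0.0378]
tool_rot: [-0.707, 0.707, 0.008, -0.01]
contact_force: [-0.6, 0.3, -3.6]
gripper_width: 0.741
t 26.15 tcp [0.4626 0.1221 0.039 ] jawyaw deg 91.4 tilt [ 0.e+00  1.e-04 -1.e+00] w 0.747 F [ 0.6 -0.3 -3.7]
shift cm [-0.01  2.68 -0.01]
```

View pics/w18.png

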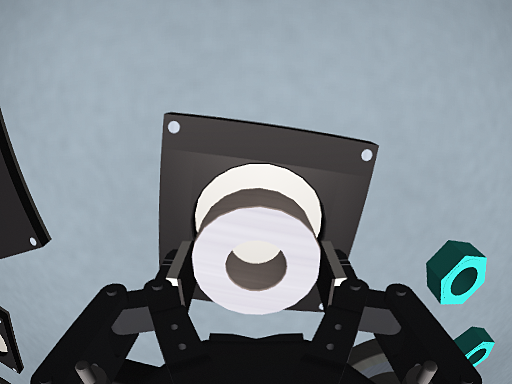

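```bash
python3 -m crank '[[[-1,0,1,0.05,0],[-1,0,0.8,0,0],[-1,0,0.3,0,0],[-1,0,0.2,0,0],[-1,0,0.2,0,0],[-1,0,0,0,0]]]'
python3 - <<'E'
from h import *
f=grab_frame("wrist");save(f,"w19.png")
go(.4625,.122,.0122)
E
```

```text
time: 26.9
tool_pos: [0.4621, 0.1224, 0.0138]
tool_rot: [-0.707, 0.707, 0.009, -0.009]
contact_force: [-0.2, -0.7, -4.0]
gripper_width: 0.741
t 26.95 tcp [0.4622 0.1224 0.0139] jawyaw deg 91.4 tilt [ 2.e-04 -0.e+00 -1.e+00] w 0.74 F [ 0.4 -0.4 -4.4]
shift cm [ 0.03  0.17 -0.04]
```

View pics/w19.png

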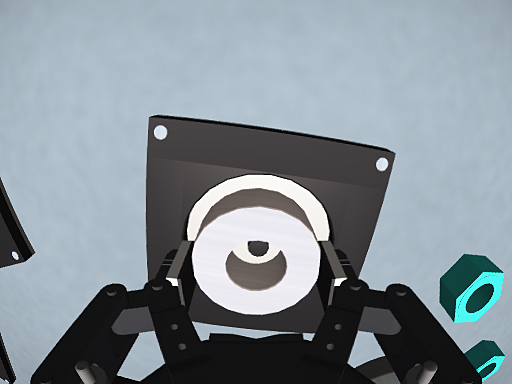

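The core shows inside the bore at (258,247). Seating the ring and releasing.

```bash
python3 -m crank '[[[-1,0,0.1,0,0],[-1,0,0.1,0,0],[-1,0,0,0,0]]]'
```

```text
time: 27.32
tool_pos: [0.4622, 0.1224, 0.0123]
tool_rot: [-0.707, 0.707, 0.009, -0.009]
contact_force: [-2.0, -0.8, 1.0]
gripper_width: 0.744
```

```bash
python3 -m crank '[[[0.55,0,0,0,0],[0.65,0,0,0,0],[0.8,0,0,0,0],[1,0,0,0,0],[1,0,0,0,0],[1,0,-0.5,0,0],[1,0,-3,0,0],[1,0,-4,0,0]]]'
python3 -m crank '[[[1,0,-4,0,0],[1,0,-3,0,0],[1,0,0,0,0]]]'
python3 - <<'E'
from h import *
f=grab_frame("wrist");save(f,"w20.png")
t=grab_frame("top");save(t,"t20.png",(100,120,260,240),5)
go(.6305,.243,.14)
E
```

```text
time: 28.32
tool_pos: [0.461, 0.1223, 0.0868]
tool_rot: [-0.707, 0.707, 0.008, -0.009]
contact_force: [1.3, -0.4, -0.2]
gripper_width: 1.001
time: 28.7
tool_pos: [0.4641, 0.1226, 0.1603]
tool_rot: [0.707, -0.707, -0.011, 0.006]
contact_force: [-0.1, 0.3, -0.6]
gripper_width: 0.996
t 28.8 tcp [0.4618 0.1223 0.1563] jawyaw deg 91.4 tilt [-3.e-04 -1.e-04 -1.e+00] w 1.004 F [ 0.6 -0.5 -0.5]
shift cm [17.16  1.63 11.65]
```

View pics/w20.png

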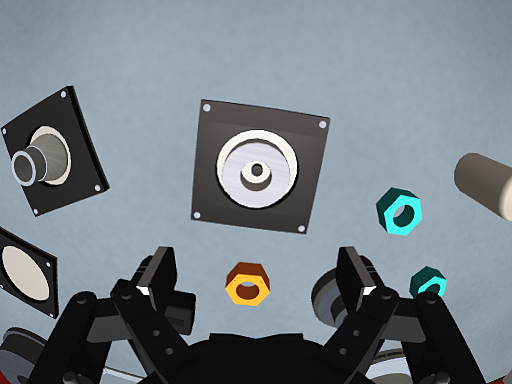

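View pics/t20.png

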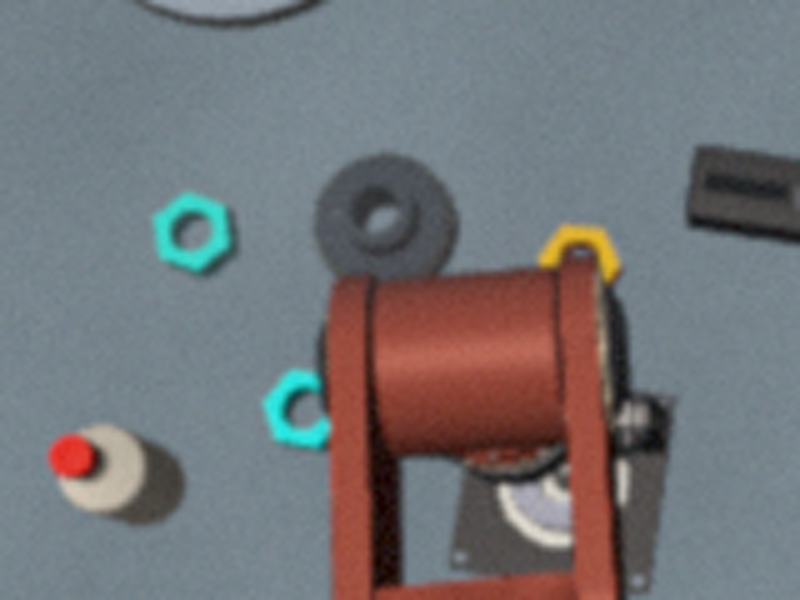

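The ring is down over the core, at (257,170). Now the bell.

```bash
python3 - <<'E'
from h import *
f=grab_frame("top");t=((380.5)/5+100-.5,(212.5)/5+120-.5);print(onz(f,*t,.054))
E
python3 -m crank '[[[1,1.5,0,1,0],[1,3.1,0,2.15,0],[1,3.1,0,2.15,0],[1,3.1,0,2.15,0],[1,3.1,0,2.15,0],[1,2.2,0,1.4,0],[1,1.06,0,0.65,0],[1,0,0,0,0]]]'
python3 - <<'E'
from h import *
f=grab_frame("wrist");save(f,"w21.png")
go(.6305,.243,.031)
E
```

```text
[0.62611027 0.23857014 0.054     ]
time: 29.85
tool_pos: [0.6302, 0.2428, 0.1551]
tool_rot: [-0.707, 0.707, 0.008, -0.01]
contact_force: [0.1, 0.7, -0.9]
gripper_width: 0.998
t 29.9 tcp [0.63   0.2426 0.1556] jawyaw deg 91.4 tilt [-2.2e-03 -7.0e-04 -1.0e+00] w 1.001 F [-0.1  1.  -0.4]
shift cm [ 0.08 12.46  0.05]
```

View pics/w21.png

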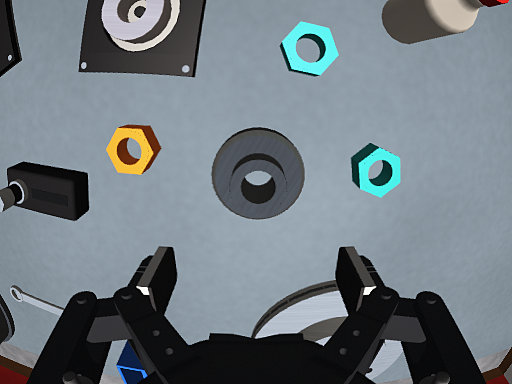

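```bash
python3 - <<'E'
from h import *
f=grab_frame("wrist");print(onz(f,258.5,187,.054,True))
E
python3 -m crank '[[[1,0,4,0.05,0],[1,0,4,0,0],[1,0,2.5,0,0],[1,0,1.2,0,0],[1,0,0.5,0,0],[1,0,0,0,0]]]'
python3 - <<'E'
from h import *
f=grab_frame("wrist");save(f,"w22.png")
go(.6305,.243,.031)
E
```

```text
[0.62830104 0.24541756 0.054     ]
time: 30.7
tool_pos: [0.6313, 0.2436, 0.0358]
tool_rot: [0.707, -0.707, -0.009, 0.008]
contact_force: [-0.6, 0.1, -0.3]
gripper_width: 1.0
t 30.75 tcp [0.6316 0.2437 0.0362] jawyaw deg 91.4 tilt [ 2.e-03  5.e-04 -1.e+00] w 1.001 F [0.2 0.7 0.3]
shift cm [-0.11  0.52 -0.06]
```

View pics/w22.png

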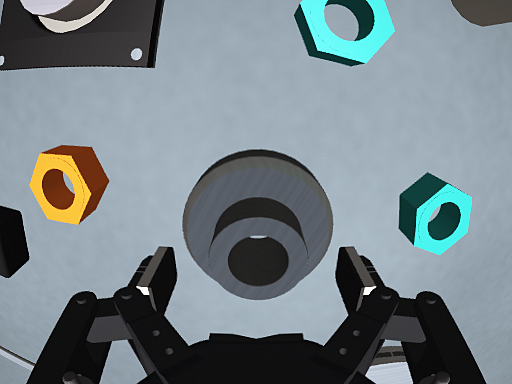

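The hub is centred between the pads at (258,258). Closing.

```bash
python3 -m crank '[[[0.6,-0.15,0.3,0.05,0],[0.4,0,0,0,0],[0.25,0,0,0,0],[0.15,0,0,0,0],[0.05,0,0,0,0],[-1,0,0,0,0],[-1,0,0,0,0],[-1,0,0,0,0]]]'
python3 -m crank '[[[-1,0,0,0,0],[-1,0,0,0,0]]]'
python3 - <<'E'
from h import *
f=grab_frame("wrist");save(f,"w23.png")
go(.6305,.243,.031)
E
```

```text
time: 31.75
tool_pos: [0.6294, 0.2445, 0.0326]
tool_rot: [0.707, -0.707, -0.009, 0.008]
contact_force: [-2.3, 1.7, 5.9]
gripper_width: 0.565
time: 32.0
tool_pos: [0.6294, 0.2445, 0.0326]
tool_rot: [0.707, -0.707, -0.009, 0.008]
contact_force: [-3.4, 2.2, 5.7]
gripper_width: 0.561
t 32.05 tcp [0.6295 0.2446 0.0326] jawyaw deg 91.4 tilt [ 4.e-04  1.e-03 -1.e+00] w 0.561 F [-2.7  1.7  4.7]
shift cm [ 0.1   0.16 -0.16]
```

View pics/w23.png

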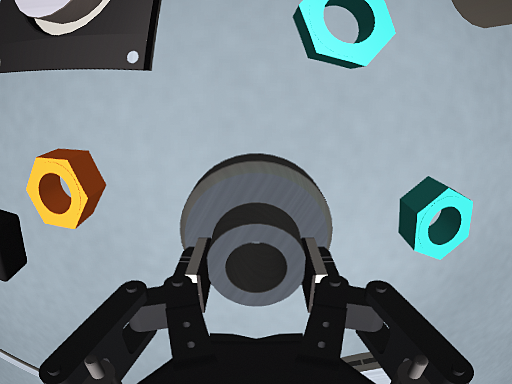

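```bash
python3 -m crank '[[[-1,0,-0.5,0,0],[-1,0,-0.8,0,0],[-1,0,-2,0,0],[-1,0,-3,0,0],[-1,0,-4,0,0],[-1,0,-4,0,0],[-1,0,-2,0,0],[-1,0,0,0,0]]]'
python3 - <<'E'
from h import *
f=grab_frame("wrist");save(f,"w24.png")
go(.6355,-.245,.195)
E
```

```text
time: 33.05
tool_pos: [0.6304, 0.2442, 0.1974]
tool_rot: [0.707, -0.707, -0.01, 0.007]
contact_force: [0.0, 0.6, -7.9]
gripper_width: 0.558
t 33.1 tcp [0.6291 0.2439 0.1947] jawyaw deg 91.4 tilt [ 1.e-04 -0.e+00 -1.e+00] w 0.56 F [-1.2 -0.5 -8.2]
shift cm [-5.400e-01 -3.000e-02 -4.889e+01]
```

View pics/w24.png

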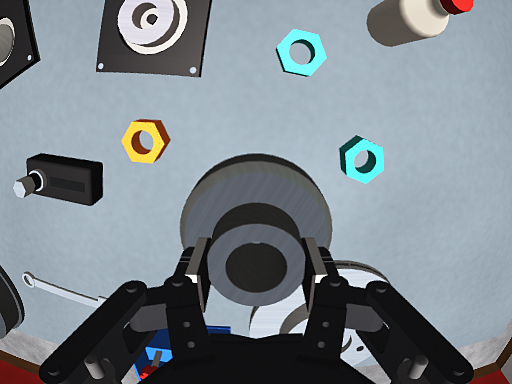

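```bash
python3 -m crank '[[[-1,0,0,-2,0],[-1,-0.05,0,-4,0],[-1,-0.05,0,-4.5,0],[-1,-0.05,0,-4.5,0],[-1,-0.05,0,-4.5,0],[-1,-0.05,0,-4.5,0],[-1,-0.05,0,-4.5,0],[-1,-0.05,0,-4.5,0]]]'
python3 -m crank '[[[-1,-0.05,0,-4.5,0],[-1,-0.05,0,-4.5,0],[-1,-0.05,0,-4,0],[-1,-0.05,0,-2,0],[-1,0,0,-0.9,0],[-1,0,0,0,0]]]'
python3 - <<'E'
from h import *
f=grab_frame("wrist");save(f,"w25.png")
go(.6355,-.245,.08)
E
```

```text
time: 34.1
tool_pos: [0.632, -0.0881, 0.192]
tool_rot: [0.707, -0.707, -0.007, 0.01]
contact_force: [0.6, 0.5, -7.2]
gripper_width: 0.56
time: 34.85
tool_pos: [0.6352, -0.2447, 0.1939]
tool_rot: [0.707, -0.707, -0.008, 0.009]
contact_force: [-0.1, -0.1, -7.1]
gripper_width: 0.556
t 34.9 tcp [ 0.6354 -0.244   0.1942] jawyaw deg 91.4 tilt [-9.0e-04  1.3e-03 -1.0e+00] w 0.558 F [ 0.6  0.4 -7. ]
shift cm [ 1.000e-02  1.142e+01 -1.100e-01]
```

View pics/w25.png

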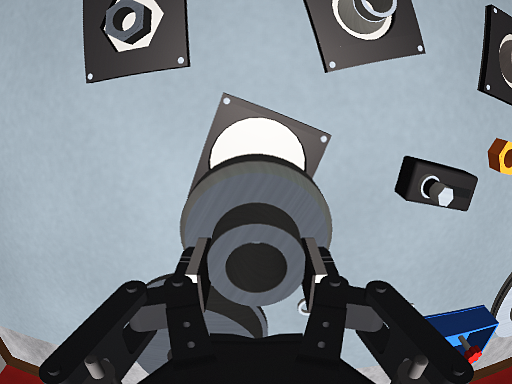

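Run:
```python
from h import *
f=grab_frame("wrist")
a=onz(f,227,101,.014,True)[:2];b=onz(f,325,138,.014,True)[:2];d=b-a
n=np.array([-d[1],d[0]]);n=n if n[0]>0 else -n
print(a,b,np.linalg.norm(d),(a+b)/2+n/2)
t=grab_frame("top");save(t,"t25.png",(290,130,360,200),8)
```

```text
[ 0.56381684 -0.27589106] [ 0.60099396 -0.16696437] 0.11509631763505741 [ 0.63686874 -0.24001628]
```

View pics/t25.png

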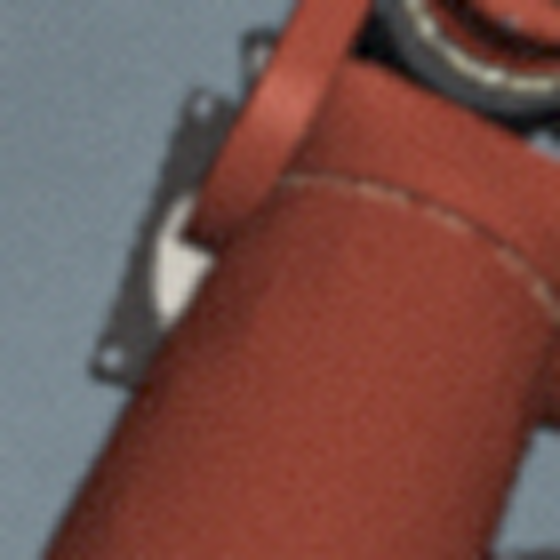

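```bash
python3 -m crank '[[[-1,0.1,4,0,0],[-1,0,4,0,0],[-1,0,3,0,0],[-1,0,1.5,0,0],[-1,0,0,0,0]]]'
python3 - <<'E'
from h import *
f=grab_frame("wrist");save(f,"w26.png")
go(.6365,-.244,.0366)
E
```

```text
time: 35.62
tool_pos: [0.6361, -0.244, 0.0688]
tool_rot: [0.707, -0.707, -0.008, 0.01]
contact_force: [-0.3, -0.4, -6.6]
gripper_width: 0.556
t 35.67 tcp [ 0.6371 -0.2448  0.0705] jawyaw deg 91.4 tilt [ 8.e-04 -3.e-04 -1.e+00] w 0.559 F [-0.4  0.6 -7. ]
shift cm [-0.07  3.39  0.08]
```

View pics/w26.png

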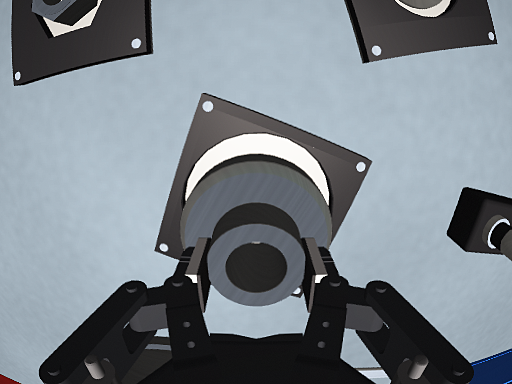

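Centred laterally (pocket columns 185–330, skirt 181–332). Lowering.

```bash
python3 -m crank '[[[-1,-0.05,1.2,0.05,0],[-1,0,0.8,0,0],[-1,0,0.6,0,0],[-1,0,0.3,0,0],[-1,0,0.2,0,0],[-1,0,0,0,0]]]'
python3 - <<'E'
from h import *
f=grab_frame("wrist");save(f,"w27.png")
go(.6365,-.244,.0366)
E
```

```text
time: 36.42
tool_pos: [0.6361, -0.2445, 0.0388]
tool_rot: [0.707, -0.707, -0.009, 0.009]
contact_force: [0.2, -0.0, -7.1]
gripper_width: 0.559
t 36.48 tcp [ 0.6362 -0.2446  0.039 ] jawyaw deg 91.4 tilt [ 3.e-04 -2.e-04 -1.e+00] w 0.556 F [ 0.2 -0.3 -6.8]
shift cm [0.03 0.24 0.06]
```

View pics/w27.png

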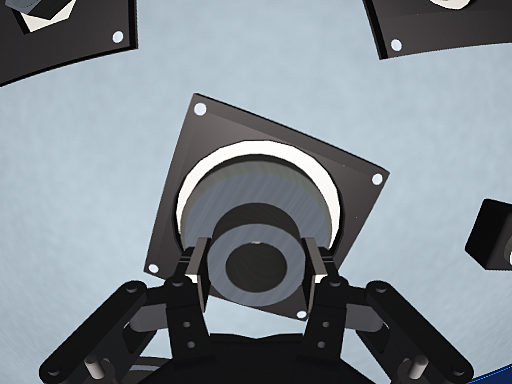

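The skirt is inside the pocket rim. Settling it down.

```bash
python3 -m crank '[[[-1,0,0.1,0,0],[-1,0,0.1,0,0],[-1,0,0.05,0,0],[-1,0,0,0,0]]]'
```

```text
time: 36.98
tool_pos: [0.6363, -0.2446, 0.0368]
tool_rot: [-0.707, 0.707, 0.009, -0.008]
contact_force: [-1.3, -0.1, -3.5]
gripper_width: 0.558
```

```bash
python3 -m crank '[[[-1,0,0.05,0,0],[0.2,0,0,0,0],[0.35,0,0,0,0],[0.5,0,0,0,0],[1,0,0,0,0],[1,0,0,0,0],[1,0,-0.5,0,0],[1,0,-3,0,0]]]'
python3 -m crank '[[[1,0,-4,0,0],[1,0,-4,0,0],[1,0,-4,0,0],[1,-4,-3,-4,0],[1,-4,0,-4,0],[1,-4,0,-4,0],[1,-4,0,-4,0],[1,0,0,0,0]]]'
python3 - <<'E'
from h import *
f=grab_frame("wrist");save(f,"w28.png")
t=grab_frame("top");save(t,"t28.png",None,1.5);save(t,"t28c.png",(190,130,410,260),3.6)
s=grab_frame("scene");save(s,"s28.png",(150,120,420,330),2.9)
go(0.5,0,.2)
E
```

```text
time: 37.98
tool_pos: [0.6342, -0.2436, 0.0685]
tool_rot: [0.708, -0.706, -0.007, 0.01]
contact_force: [-0.6, 0.3, -0.1]
gripper_width: 1.0
time: 38.98
tool_pos: [0.4785, -0.41, 0.2206]
tool_rot: [-0.707, 0.707, 0.007, -0.007]
contact_force: [0.6, -0.4, -0.5]
gripper_width: 0.998
t 39.12 tcp [ 0.4814 -0.407   0.2204] jawyaw deg 91.4 tilt [ 6.e-04  1.e-04 -1.e+00] w 0.997 F [-0.1  0.5 -0.1]
shift cm [ 2.86  2.04 40.64]
```

View pics/t28c.png

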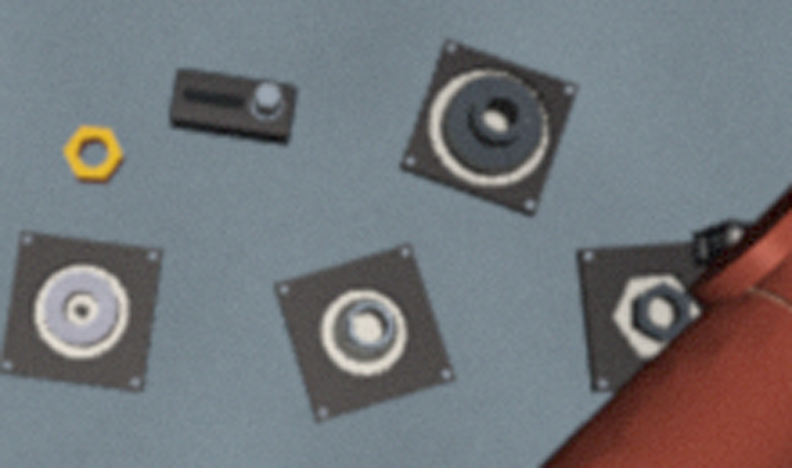

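View pics/s28.png

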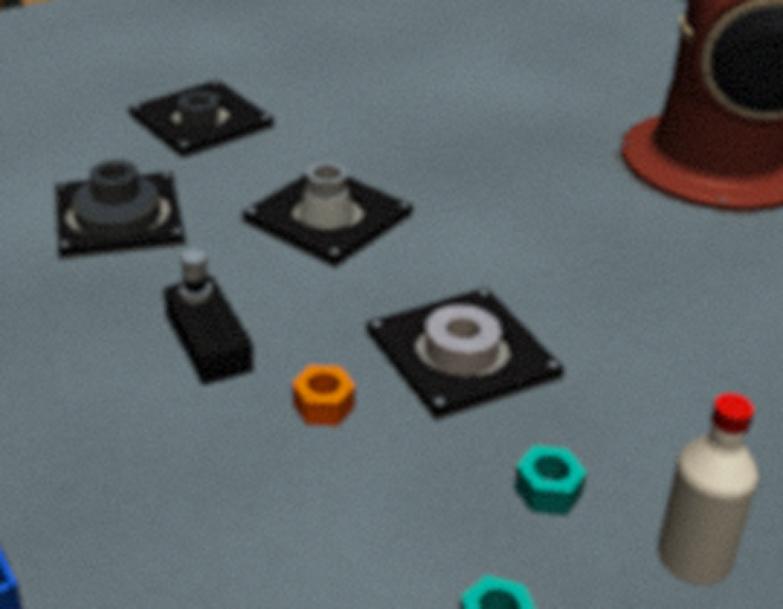

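View pics/w28.png

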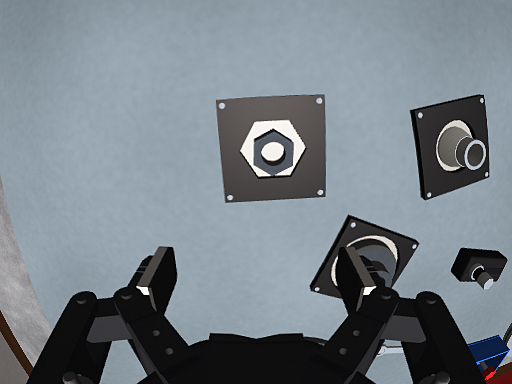

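All four stand flat inside their pockets: bell (495,120), ring (80,310), cone (368,325) and nut (660,311) in the top crop. One quick check of the offsets in numbers before handing in.

Run:
```python
from h import *
t=grab_frame("top");c=lambda x,y:((x+.5)/3.6+190-.5,(y+.5)/3.6+130-.5)
for n,q,z,T in(("nut",(660,311),.030,(.465,-.392)),("cone",(368,320),.058,(.446,-.130)),("ring",(80,310),.032,(.4614,.1216)),("bell",(495,119),.058,(.6355,-.2452))):
    p=onz(t,*c(*q),z)[:2];print(n,p.round(4),(1000*(p-T)).round(1))
w=grab_frame("wrist");print("nut wrist",(onz(w,272,152,.03,True)-onz(w,272.5,149.5,.004,True)).round(4))
s=t["frame"].astype(int);m=(s[...,0]>170)&(s[...,1]<70)
print([b[0].round(1) for b in blobs(m,20)])
im=cv2.imread("pics/top0.png")[...,::-1].astype(int);m=(im[...,0]>170)&(im[...,1]<70);print([b[0].round(1) for b in blobs(m,20)])
a=cv2.absdiff(cv2.imread("pics/top0.png")[135:180,230:285],cv2.cvtColor(t["frame"],cv2.COLOR_RGB2BGR)[135:180,230:285]);print("block region mean diff",a.mean())
```

```text
nut [ 0.466  -0.3875] [1.  4.5]
cone [ 0.4512 -0.1287] [5.2 1.3]
ring [0.4592 0.1205] [-2.2 -1.1]
bell [ 0.6299 -0.2407] [-5.6  4.5]
nut wrist [-0.0023 -0.0021  0.026 ]
[array([198.1,  58.8]), array([213.5,  59.1]), array([228.6,  59.2]), array([114. , 210.9])]
[array([198.1,  58.8]), array([213.5,  59.1]), array([228.5,  59.2]), array([113.8, 210.8])]
block region mean diff 7.838787878787879
```

Run:
```python
from h import *
print(job_done());print(state()["time"])
```

```text
the job is handed in; nothing more can be done
None
the job is handed in; nothing more can be done
```

I took the pile apart from the top and lowered each adapter into its own insert, same way up: nut in the hexagonal pocket, cone in the smaller round, ring over the core, bell in the larger round. Then I backed the open gripper away and handed in at about 39 s of the 131 s allowed; no verdict is reported.

**Seating:** The last pictures from all three cameras show all four standing flat inside their pockets, with the gripper clear. Hand-picked pixels in the top view put each one about 2–7 mm from its pocket centre, against the 15 mm allowed. The bell was worst, at about 7 mm. The wrist view put the nut about 3 mm off.

**Bystanders:** The oil bottle's cap is within 0.3 pixel of where it started. The tool block's outline is at the same pixels as before. The image-difference check around the block gave a mean of 7.8 grey levels. I put that down to noise or shadow but did not look into it further.

**Camera disagreement:** The wrist camera read positions about 3 mm farther along +y than the top camera. I allowed for this when aligning each grasp and each placing.

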